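# Open the ratchet stop of the jar rail

## Task

Make room on the jar rail: press down the ratchet release pad on top of the sliding stop and, while it is down, push the stop back along the rail, away from the spice jars, until it is fully home against the post at the open end. Do it gently, with the fingertips alone; grasp and lift nothing, leave the jars, tin and shaker standing where they are, then take the hand away so the release springs back up.

Things in the scene. Friction and masses are not known exactly. Their poses are not given: they have to be found in the camera images.
- rack: Jar rail fixed to the worktop: aluminium bar 420 mm long (its y), 22 mm wide, 50 mm high, steel saw teeth 8 mm apart along its front. Origin: centre of its underside; z up. +y: closed end, with a steel plate 84 mm high and three spice jars against it, behind the bar (+x). -y: open end, with a steel post. Turned by up to 0.4 rad; at 0 its axes are the world's. Behind its open half stands nothing.
- rail_end (a point): Middle of the inner face of the steel post at the bar's open end (36 mm wide, 68 mm high), 34 mm above the worktop. The sliding stop's body, 64 mm long along the bar, touches this face when fully home.
- stop (a joint): Position of the sliding stop along the bar, m: 0 nearest the jars, 0.17 fully home at the open end (hard stop). Starts at 0 to 0.08. At value q its centre lies at y = 0.02 - q in the rack's frame. Slides with about 2.5 N friction once released. With the release up the ratchet locks it, after at most 8 mm of play, against a push to the open end; towards the jars it clicks freely.
- release (a joint): How far the release pad is pressed down, m: 0 up, 0.009 fully down (hard stop). Springs back by itself; takes about 3 N at first and 6 N fully down. The ratchet is free beyond 0.005. Let go, it rests anywhere from 0 to 0.004, as the pawl meets the teeth. The pad rides on the stop.
- release_top (a point): Centre of the upper face of the release pad: ribbed black plastic, 44 mm (rack x) by 36 mm (rack y), on top of the sliding stop, 89 mm above the worktop when fully up. Open above and towards the jars. Axes as the rack's. The push tab rises on its rack -y side, 27 mm from this centre.
- stop_tab (a point): Centre of the face of the push tab, 105 mm above the worktop: upright grey plastic plate on the sliding stop, 52 mm wide (rack x), 7 mm thick, top edge at 125 mm. The face looks along the rack's +y, over the pad to the jars; a fingertip on the pad that moves along the rack's -y meets it and pushes the stop to the open end. Axes as the rack's.
- spice_jar_1: Spice jar with a red cap, 45 mm across, 106 mm high, loose, next to the end plate behind the bar. Origin: centre of its underside.
- spice_jar_2: The same kind of spice jar, the middle one of the row.
- spice_jar_3: The same kind of spice jar, the one nearest the sliding stop.
- jam_jar: Bystander: jam jar, 70 mm across, 101 mm high, loose, in front of the bar. Origin: centre of its underside.
- tin_fish: Bystander: low round tin, 86 mm across, 40 mm high, loose, in front of the bar. Origin: centre of its underside.
- salt_shaker: Bystander: salt shaker, 44 mm across, 90 mm high, loose, in front of the bar. Origin: centre of its underside.

How it is judged:
By the outcome, as a careful person would: the job done as asked, in the order asked, and still so for the second after the job is handed in, with the robot touching nothing.
It also fails if it takes over 35 s, if anything falls off the work surface, if the arm or the gripper's body presses on something with over 40 N, if the wrist force passes 120 N, or if a joint passes its speed limit or range.

## Robot

A 6-joint arm with a two-finger parallel gripper is mounted at the origin on a cart in front of the work surface, level with it; the furniture and walls round the work are solid. World frame = base frame: x ahead of the robot, y to its left, z up, the work surface at z = 0. Lengths are in m, angles in rad, forces in N, time in s.
With the tool pointing down it reaches from about 0.3 to 0.875 m from the base axis. Payload 6.4 kg.
Tool frame: the origin (TCP) lies on the centre line of the jaws, within the pads' length; the fingertips stand 25 mm ahead of it and the grasp point (between the pads) lies 6 mm ahead of it; z points along the fingers, y is the line along which they close (so a half turn about z gives the same grasp; the last joint's range is limited). The gripper opens to 85 mm and grips with 20 to 120 N. Pads are 22 mm wide; open, the fingers measure 114 mm over their backs; the gripper's body (76 mm by 85 mm) begins 54 mm behind the grasp point. The pads swing forward as they close: fully open they stand 13 mm farther back than shut.
Start: joints at [0.984, 0.181, 1.607, -0, 1.354, -0.206], TCP at [0.214, 0.534, 0.256] pointing down, gripper open.
Joint ranges: [-2.99, 2.99], [-0.89, 2.07], [0.3, 2.58], [-1.14, 4.28], [0, 2.63], [-3.12, 3.12]. Speed limits (rad/s): [2.57, 2.57, 3.01, 3.14, 3.14, 3.14].

## Interface

Orientations are given as a unit quaternion [w, x, y, z].
In Python, from bench import get_obs, camera, hand_in, spot_in gives the robot as it stands.
- The arm moves only by the shell command python3 -m jog 'ROWS'. ROWS is JSON, one flat list of numbers, 7 for each row, row after row: the shift along the tool's x, y, z in m, then the turn, a rotation vector about the tool's x, y, z in rad, then the closure, from 0 (fully open) to 1 (shut). A call has 1 to 20 rows; each row is the pose to reach, as a shift and turn from the pose commanded when the call began, along the tool's axes at that moment; what a row does not reach only later rows make up. A row lasts 1/8 s, in which the tool goes at most 62.5 mm and 10.7 degrees, less where a joint would pass 70% of its speed; a pose out of reach is approached as far as the arm can. A call with a gripper value outside its range is refused whole. The fingers move at their own pace and stop on an object; the grip force is fixed at half the most. Time passes only in rows, so rows that repeat a pose let the fingers close. It gives the time, the measured TCP pose, the force, the opening and the grip force at its end, in the units of the state.
- get_obs(): the state, without advancing time (a new reading comes with each control period).
- camera(name): name is "side" or "top" or "wrist"; returns a dict with "frame" (480x640x3 uint8, red, green, blue), "mtx" (3x3 intrinsics, pixels), "extrinsics" (4x4, takes a point from camera to world coordinates). Camera axes: x right, y up, looking along -z (the intrinsics and any distortion apply to the point x, -y, -z); pixel columns grow to the right and rows downward; lengths in m; the calibration is good to about 2 mm. A picture is of the moment at which its call begins. There is no depth.
- hand_in(): hands the job in; it is judged then, once.
Trained networks look in a picture, given as the dict that the camera call returned (one of the last four; its "shot" number tells which), for a name from the list of things; names that differ only in an ending like _2 or _b are one class to them, and where a whole thing is asked for, a point or a joint stands for the part that bears it (a point fixed in the world has none). Each returns a list of dicts, best first, with "confidence" (0 to 1); they miss things now and then, are a little off and sometimes report something else, mostly with a low value. They report only what shows in the picture. A call takes as long as a camera call.
- spot_in(picture, name): "xyz" ([x, y, z] in m, in world coordinates, good to about 4 mm: the middle of the surface that is visible of it).
The state is a dict: "time_s": time; "q": joint angles; "dq": joint speeds; "joint_efforts": joint torques, N m; "eef_pos": TCP position; "eef_rot": TCP orientation; "wrist_force": force on the tool from outside, world axes, zero at the start; "torque": the same for the moment, N m; "opening": opening from 0.0 (shut) to 1.0 (fully open); "grasp_force": force on a finger pad.
Only numpy, scipy, OpenCV 4.12 (cv2) and the standard library are available. Lean on these libraries where they do the work, as an engineer would, in place of code of your own. Each camera call takes 0.05 s, during which the arm holds its last target. There are 200 camera calls.

## Working session

There is one attempt and no reset: what is moved stays moved. The work goes in short steps, Python scripts to look and compute and a shell command to move; the robot and the scene stay as the last step left them, time stands still between calls to the robot, and variables do not carry over. Pictures are saved under pics/ and viewed, at most 10 in all, crops included, and the job is handed in when it is done.

```bash
mkdir -p pics; python3 - <<'E'
from bench import *
import cv2,numpy as np
o=get_obs();print(o['time_s'],o['eef_pos'],o['eef_rot'],o['wrist_force'])
ims=[]
for c in['top','side']:
    p=camera(c);ims.append(p['frame'])
    for n in['release_top','stop_tab','rail_end','rack','stop','spice_jar_1','jam_jar','tin_fish','salt_shaker']:
        try:print(c,n,[(np.round(d['xyz'],3).tolist(),round(d['confidence'],2)) for d in spot_in(p,n)[:3]])
        except Exception as e:print(n,e)
    cv2.imwrite(f'pics/{c}0.png',p['frame'][:,:,::-1])
E
```

```text
0.0 [0.21339133 0.53338308 0.25538342] [-3.25162401e-04  1.89239455e-01  9.81930585e-01 -8.05846405e-04] [ 0.28298556 -0.81808942 -0.1563698 ]
top release_top [([0.555, -0.038, 0.089], 0.89)]
top stop_tab [([0.56, -0.041, 0.076], 0.66)]
top rail_end [([0.563, -0.028, 0.049], 0.98)]
top rack [([0.558, -0.029, 0.053], 0.59)]
top stop [([0.56, -0.035, 0.075], 0.82)]
top spice_jar_1 [([0.54, 0.129, 0.106], 0.8), ([0.559, 0.087, 0.111], 0.74), ([0.574, 0.049, 0.102], 0.72)]
top jam_jar [([0.523, -0.175, 0.102], 0.92), ([0.561, -0.036, 0.077], 0.74)]
top tin_fish [([0.446, -0.076, 0.038], 0.76), ([0.571, 0.048, 0.103], 0.67)]
top salt_shaker [([0.429, 0.049, 0.084], 0.79)]
side release_top [([0.54, -0.046, 0.083], 0.93)]
side stop_tab [([0.543, -0.057, 0.072], 0.96), ([0.546, -0.061, 0.047], 0.2)]
side rail_end [([0.548, -0.062, 0.045], 0.96)]
side rack [([0.548, -0.061, 0.046], 0.86), ([0.532, 0.12, 0.076], 0.26)]
side stop [([0.546, -0.06, 0.072], 0.95)]
side spice_jar_1 [([0.551, 0.076, 0.08], 0.71), ([0.573, 0.038, 0.079], 0.6)]
side jam_jar [([0.502, -0.2, 0.07], 0.68)]
side tin_fish [([0.436, -0.093, 0.033], 0.58)]
side salt_shaker [([0.415, 0.032, 0.047], 0.83), ([0.548, -0.059, 0.071], 0.69)]
```

View pics/top0.png

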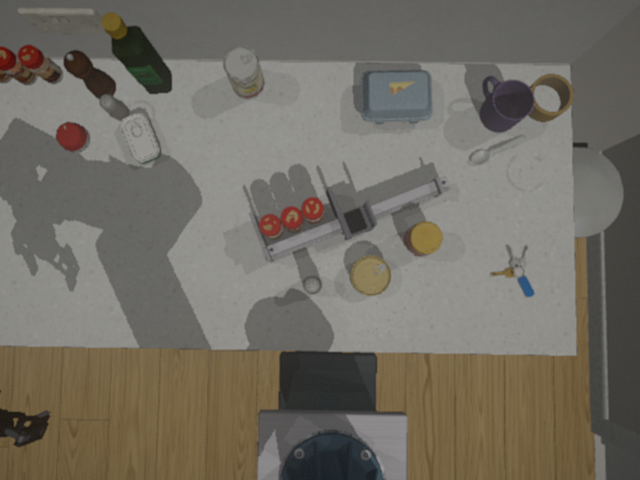

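View pics/side0.png

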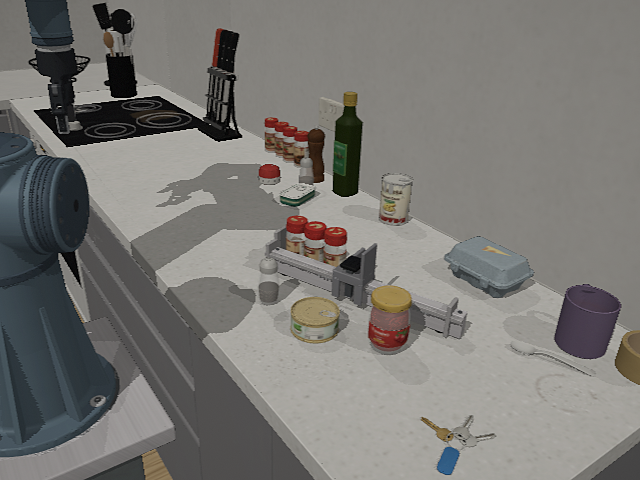

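```bash
python3 - <<'E'
import cv2
a=cv2.imread('pics/top0.png')[150:270,240:460];cv2.imwrite('pics/topc.png',cv2.resize(a,None,fx=3.6,fy=3.6,interpolation=cv2.INTER_CUBIC))
a=cv2.imread('pics/side0.png')[205:355,255:475];cv2.imwrite('pics/sidec.png',cv2.resize(a,None,fx=3.6,fy=3.6,interpolation=cv2.INTER_CUBIC))
E
```

```text
(no output)
```

View pics/topc.png

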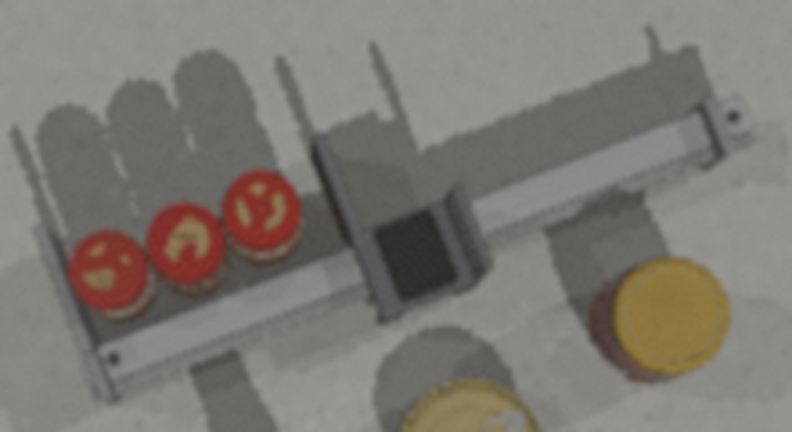

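View pics/sidec.png

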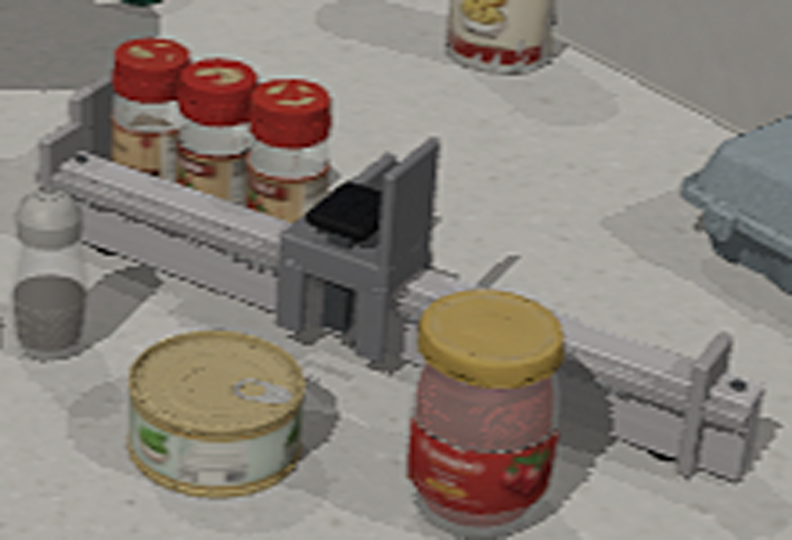

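```bash
cat > h.py <<'E'
import numpy as np,cv2
def ray(p,u,v,z):
    K=np.array(p['mtx']);E=np.array(p['extrinsics'])
    d=np.linalg.inv(K)@[u,v,1];d=E[:3,:3]@(d*[1,-1,-1]);o=E[:3,3]
    return o+d*(z-o[2])/d[2]
def proj(p,X):
    K=np.array(p['mtx']);E=np.array(p['extrinsics'])
    c=E[:3,:3].T@(np.array(X)-E[:3,3])*[1,-1,-1];c=K@c;return c[:2]/c[2]
E
python3 - <<'E'
from bench import *
from h import *
p=camera('top');s=camera('side')
print([p.keys()],np.round(p['extrinsics'],3))
for n,(u,v),z in [('padc',(417,256),.089),('post bar',(700,131),.05),('bar left',(128,348),.05),('bar mid',(350,272),.05),
 ('cap3',(262,212),.106),('jam',(672,315),.101),('pt tabtop',(468,230),.125)]:
    print('top',n,np.round(ray(p,240+u/3.6,150+v/3.6,z),4))
for n,(u,v),z in [('padc',(346,210),.089),('tab top near',(390,170),.125),('tab top far',(433,140),.125),('post top a',(690,385),.068),('post top b',(727,337),.068),('cap3',(290,97),.106),('jam',(492,325),.101)]:
    print('side',n,np.round(ray(s,255+u/3.6,205+v/3.6,z),4))
E
```

```text
[dict_keys(['frame', 'mtx', 'extrinsics', 'shot'])] [[ 0.015  0.997 -0.074  0.43 ]
 [-1.     0.015 -0.01   0.029]
 [-0.009  0.074  0.997  1.14 ]
 [ 0.     0.     0.     1.   ]]
top padc [ 0.5539 -0.0394  0.089 ]
top post bar [ 0.6346 -0.2072  0.05  ]
top bar left [0.5021 0.126  0.05  ]
top bar mid [ 0.5485 -0.0029  0.05  ]
top cap3 [0.5753 0.0481 0.106 ]
top jam [ 0.5215 -0.1805  0.101 ]
top pt tabtop [ 0.5643 -0.0647  0.125 ]
side padc [ 0.5447 -0.0438  0.089 ]
side tab top near [ 0.547  -0.0729  0.125 ]
side tab top far [ 0.5858 -0.0593  0.125 ]
side post top a [ 0.604  -0.2298  0.068 ]
side post top b [ 0.6495 -0.2102  0.068 ]
side cap3 [0.5762 0.0485 0.106 ]
side jam [ 0.5228 -0.1795  0.101 ]
```

```bash
python3 -m jog '[-0.03,-0.022,0,0,0,0.05,1, -0.08,-0.06,0,0,0,0.15,1, -0.13,-0.1,0,0,0,0.25,1, -0.18,-0.14,0,0,0,0.35,1, -0.23,-0.175,0,0,0,0.45,1, -0.28,-0.215,0,0,0,0.55,1, -0.33,-0.25,0,0,0,0.65,1, -0.38,-0.29,0,0,0,0.73,1, -0.43,-0.33,0,0,0,0.8,1, -0.48,-0.37,0,0,0,0.82,1, -0.51,-0.39,0,0,0,0.82,1, -0.529,-0.405,0,0,0,0.82,1, -0.529,-0.405,0,0,0,0.82,1, -0.529,-0.405,0,0,0,0.82,1]'
python3 - <<'E'
from bench import *
from h import *
o=get_obs();print(o['time_s'],o['eef_pos'],o['eef_rot'],o['wrist_force'],o['opening'])
p=camera('wrist');cv2.imwrite('pics/w1.png',p['frame'][:,:,::-1])
print(np.round(p['extrinsics'],3),p['mtx'])
for n in['release_top','stop_tab','rail_end']:
    print(n,[(np.round(d['xyz'],3).tolist(),round(d['confidence'],2)) for d in spot_in(p,n)[:2]])
E
```

```text
time_s: 2.85
eef_pos: [0.5537, -0.0375, 0.2561]
eef_rot: [-0.001, 0.565, 0.825, 0.0]
wrist_force: [0.2, 0.1, -1.3]
opening: -0.004
grasp_force: 0.0
2.85 [ 0.55365478 -0.03750107  0.25610574] [-5.37110662e-04  5.64552961e-01  8.25396670e-01  5.75694720e-05] [ 0.17567891  0.11930946 -1.28973503] -0.003682849230030866
[[ 0.932 -0.345 -0.11   0.527]
 [ 0.362  0.888  0.284  0.036]
 [ 0.    -0.304  0.953  0.374]
 [ 0.     0.     0.     1.   ]] [[414.94235541   0.         314.92403912]
 [  0.         414.94235541 236.75868552]
 [  0.           0.           1.        ]]
release_top [([0.556, -0.036, 0.091], 0.84)]
stop_tab [([0.566, -0.036, 0.086], 0.81)]
rail_end [([0.544, -0.007, 0.063], 0.89), ([0.536, 0.114, 0.03], 0.41)]
```

View pics/w1.png

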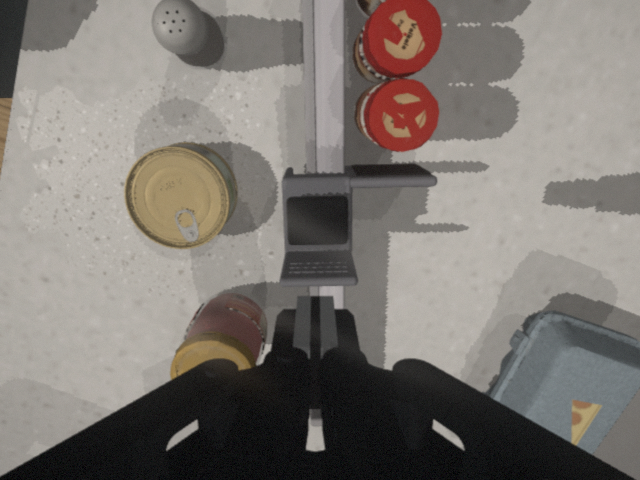

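```bash
python3 - <<'E'
from bench import *
from h import *
from scipy.spatial.transform import Rotation as R
p=camera('wrist');o=get_obs();q=o['eef_rot'];M=R.from_quat([q[1],q[2],q[3],q[0]]).as_matrix();t=o['eef_pos']
print(np.round(M,3))
for n,u,v,z in[('c1',288,196,.089),('c2',348,196,.089),('c3',351,247,.089),('c4',286,247,.089),('padc',319,221,.089),('tabtop L',283,279,.125),('tabtop R',356,279,.125),('bar up',328,20,.05),('bar dn',330,294,.05)]:
    X=ray(p,u,v,z);print(n,np.round(X,4),np.round(M.T@(X-t),4))
E
```

```text
[[-0.363  0.932  0.   ]
 [ 0.932  0.363 -0.   ]
 [-0.     0.    -1.   ]]
c1 [ 0.5316 -0.0279  0.089 ] [ 0.0174 -0.0174  0.1675]
c2 [ 0.5707 -0.0127  0.089 ] [0.0173 0.0246 0.1675]
c3 [ 0.5873 -0.0468  0.089 ] [-0.0204  0.0277  0.1675]
c4 [ 0.5432 -0.0639  0.089 ] [-0.0204 -0.0196  0.1675]
padc [ 0.5584 -0.0369  0.089 ] [-0.0008  0.0043  0.1675]
tabtop L [ 0.5469 -0.0727  0.125 ] [-0.03   -0.0194  0.1315]
tabtop R [ 0.5913 -0.0555  0.125 ] [-0.03    0.0282  0.1315]
bar up [0.5151 0.0919 0.05  ] [0.1349 0.0107 0.2065]
bar dn [ 0.5953 -0.104   0.05  ] [-0.0767  0.0144  0.2065]
```

```bash
python3 -m jog '[-0.001,0.002,0.04,0,0,0,1, -0.002,0.004,0.08,0,0,0,1, -0.003,0.004,0.115,0,0,0,1, -0.003,0.004,0.13,0,0,0,1, -0.003,0.004,0.138,0,0,0,1, -0.003,0.004,0.141,0,0,0,1, -0.003,0.004,0.143,0,0,0,1, -0.003,0.004,0.145,0,0,0,1, -0.003,0.004,0.145,0,0,0,1]'
```

```text
time_s: 4.22
eef_pos: [0.5595, -0.0402, 0.1118]
eef_rot: [0.001, 0.565, 0.825, 0.0]
wrist_force: [0.4, -0.1, -0.0]
opening: -0.002
grasp_force: 0.3
```

```bash
python3 -m jog '[0,0,0.001,0,0,0,1, 0,0,0.002,0,0,0,1, 0,0,0.003,0,0,0,1, 0,0,0.003,0,0,0,1]'; python3 -m jog '[0,0,0.001,0,0,0,1, 0,0,0.002,0,0,0,1, 0,0,0.003,0,0,0,1, 0,0,0.003,0,0,0,1]'
```

```text
time_s: 4.72
eef_pos: [0.5595, -0.0402, 0.1086]
eef_rot: [0.0, 0.565, 0.825, 0.0]
wrist_force: [1.4, 0.5, 4.2]
opening: 0.002
grasp_force: 2.2
time_s: 5.22
eef_pos: [0.5595, -0.0402, 0.1055]
eef_rot: [0.0, 0.565, 0.825, 0.0]
wrist_force: [0.9, -0.2, 5.8]
opening: 0.001
grasp_force: 2.8
```

```bash
python3 -m jog '[-0.003,0,0.0005,0,0,0,1, -0.007,0,0.0005,0,0,0,1, -0.01,0,0.0005,0,0,0,1, -0.013,0,0.0005,0,0,0,1, -0.016,0,0.0005,0,0,0,1, -0.02,0,0.0005,0,0,0,1, -0.024,0,0.0005,0,0,0,1, -0.028,0,0.0005,0,0,0,1]'
```

```text
time_s: 6.22
eef_pos: [0.5697, -0.0655, 0.1051]
eef_rot: [0.0, 0.565, 0.825, 0.001]
wrist_force: [1.8, 3.1, 6.0]
opening: 0.001
grasp_force: 2.9
```

```bash
python3 -m jog '[-0.006,0,0,0,0,0,1, -0.012,0,0,0,0,0,1, -0.018,0,0,0,0,0,1, -0.024,0.0005,0,0,0,0,1, -0.03,0.0005,0,0,0,0,1, -0.036,0.0005,0,0,0,0,1, -0.042,0.0005,0,0,0,0,1, -0.048,0.001,0,0,0,0,1, -0.054,0.001,0,0,0,0,1, -0.06,0.001,0,0,0,0,1]'
python3 - <<'E'
from bench import *
from h import *
p=camera('wrist');cv2.imwrite('pics/w2.png',p['frame'][:,:,::-1])
E
```

```text
time_s: 7.48
eef_pos: [0.5923, -0.1211, 0.105]
eef_rot: [-0.0, 0.565, 0.825, 0.001]
wrist_force: [1.3, 3.5, 6.9]
opening: 0.001
grasp_force: 3.1
```

View pics/w2.png

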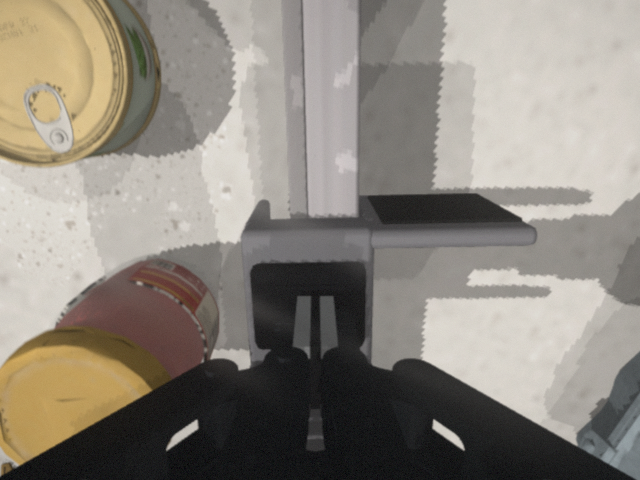

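The stop is riding along with the fingertips, which sit centred on the pad (about px 315,310). I'll keep pushing.

```bash
python3 -m jog '[-0.006,0,0,0,0,0,1, -0.012,0,0,0,0,0,1, -0.018,0,0,0,0,0,1, -0.024,0.0005,0,0,0,0,1, -0.03,0.0005,0,0,0,0,1, -0.036,0.0005,0,0,0,0,1, -0.042,0.0005,0,0,0,0,1, -0.048,0.001,0,0,0,0,1, -0.053,0.001,0,0,0,0,1, -0.057,0.001,0,0,0,0,1, -0.06,0.001,0,0,0,0,1]'
python3 -m jog '[-0.002,0,0,0,0,0,1, -0.004,0,0,0,0,0,1, -0.004,0,0,0,0,0,1]'
```

```text
time_s: 8.9
eef_pos: [0.615, -0.1766, 0.1051]
eef_rot: [0.0, 0.565, 0.825, 0.001]
wrist_force: [2.3, 3.8, 6.2]
opening: 0.0
grasp_force: 3.1
time_s: 9.28
eef_pos: [0.6165, -0.1804, 0.105]
eef_rot: [0.0, 0.565, 0.825, 0.001]
wrist_force: [2.2, 3.0, 4.7]
opening: 0.003
grasp_force: 2.9
```

```bash
python3 -m jog '[-0.002,0,0,0,0,0,1, -0.004,0,0,0,0,0,1, -0.004,0,0,0,0,0,1]'
```

```text
time_s: 9.65
eef_pos: [0.618, -0.1841, 0.1051]
eef_rot: [0.0, 0.565, 0.825, 0.001]
wrist_force: [2.4, 2.6, 5.2]
opening: 0.001
grasp_force: 2.9
```

```bash
python3 -m jog '[-0.002,0,0,0,0,0,1, -0.004,0,0,0,0,0,1, -0.004,0,0,0,0,0,1]';  python3 -m jog '[-0.002,0,0,0,0,0,1, -0.003,0,0,0,0,0,1, -0.003,0,0,0,0,0,1]'
```

```text
time_s: 10.02
eef_pos: [0.6188, -0.187, 0.105]
eef_rot: [-0.001, 0.565, 0.825, 0.001]
wrist_force: [-0.7, 4.0, 8.2]
opening: -0.002
grasp_force: 4.3
time_s: 10.4
eef_pos: [0.6195, -0.1894, 0.105]
eef_rot: [-0.002, 0.565, 0.825, 0.001]
wrist_force: [-2.3, 8.1, 10.6]
opening: 0.003
grasp_force: 5.0
```

```bash
python3 -m jog '[-0.001,0,0,0,0,0,1, -0.002,0,0,0,0,0,1, -0.003,0,0,0,0,0,1, -0.003,0,0,0,0,0,1]'
python3 - <<'E'
from bench import *
from h import *
a=camera('top')['frame'];b=camera('side')['frame']
f=lambda x:cv2.resize(x,(800,300),interpolation=cv2.INTER_CUBIC)
cv2.imwrite('pics/s3.png',np.vstack([f(a[165:225,340:500]),f(b[255:345,320:560])])[:,:,::-1])
print(get_obs()['wrist_force'])
E
```

```text
time_s: 10.9
eef_pos: [0.6205, -0.1921, 0.105]
eef_rot: [-0.002, 0.565, 0.825, 0.001]
wrist_force: [-2.2, 6.7, 10.3]
opening: 0.003
grasp_force: 5.1
[-2.54404665  6.73918447 10.49484408]
```

View pics/s3.png

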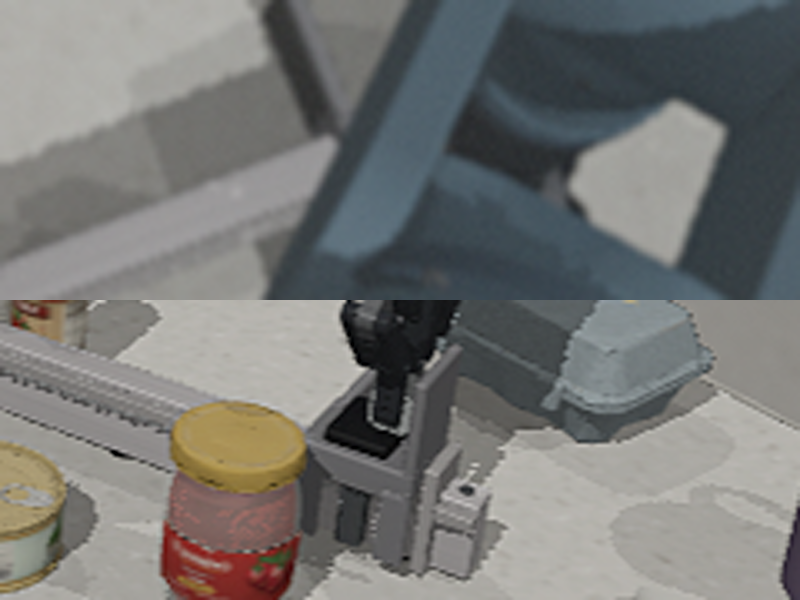

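The stop looks nearly against the post, and the finger may be sliding over the pad towards the tab. I'll continue in small steps until the force rises clearly.

```bash
python3 -m jog '[-0.001,0,0,0,0,0,1, -0.002,0,0,0,0,0,1, -0.003,0,0,0,0,0,1, -0.003,0,0,0,0,0,1]';python3 -m jog '[-0.001,0,0,0,0,0,1, -0.002,0,0,0,0,0,1, -0.003,0,0,0,0,0,1, -0.003,0,0,0,0,0,1]'
python3 - <<'E'
from bench import *
from h import *
b=camera('side')['frame'];w=camera('wrist')['frame']
f=lambda x:cv2.resize(x,(400,600),interpolation=cv2.INTER_CUBIC)
cv2.imwrite('pics/s4.png',np.hstack([f(b[250:370,410:490]),f(w[180:420,220:380])])[:,:,::-1])
E
```

```text
time_s: 11.5
eef_pos: [0.6214, -0.1947, 0.1049]
eef_rot: [-0.002, 0.565, 0.825, 0.001]
wrist_force: [-3.1, 7.5, 10.1]
opening: 0.002
grasp_force: 5.3
time_s: 12.0
eef_pos: [0.6215, -0.1949, 0.1049]
eef_rot: [-0.004, 0.564, 0.826, 0.002]
wrist_force: [-8.6, 16.4, 16.2]
opening: -0.0
grasp_force: 6.3
```

View pics/s4.png

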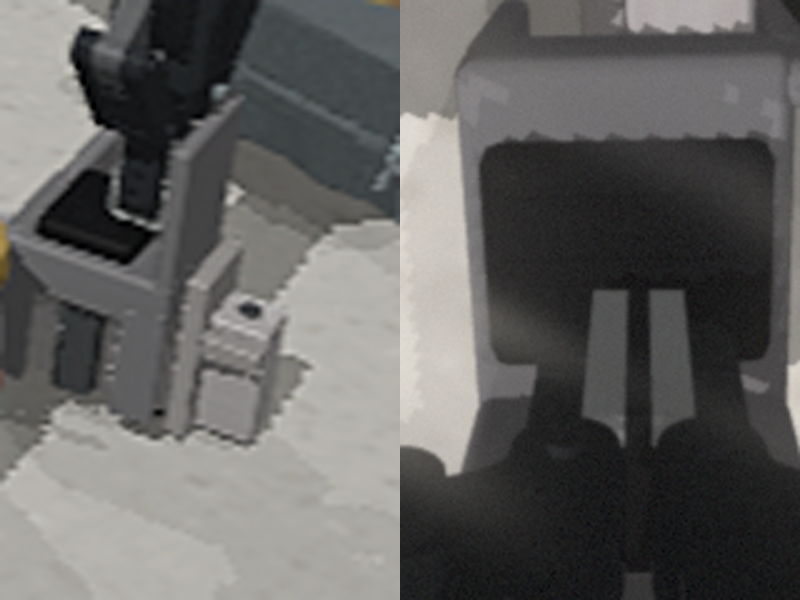

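The body is hard against the post: the tool has stopped and the force has jumped to about 18 N. I'll lift straight up while still leaning on the tab, so nothing drags the stop back.

```bash
python3 -m jog '[0,0,-0.003,0,0,0,1, 0,0,-0.007,0,0,0,1, 0,0,-0.012,0,0,0,1, 0.001,0,-0.018,0,0,0,1, 0.003,0,-0.026,0,0,0,1, 0.004,0,-0.04,0,0,0,1, 0.004,0,-0.06,0,0,0,1, 0.004,0,-0.09,0,0,0,1, 0.01,0,-0.12,0,0,0,1, 0.03,0,-0.14,0,0,0,1, 0.06,0,-0.15,0,0,0,1, 0.09,0,-0.15,0,0,0,1, 0.09,0,-0.15,0,0,0,1]'
python3 - <<'E'
from bench import *
from h import *
b=camera('side');w=camera('wrist')
print(get_obs()['wrist_force'])
for n in['spice_jar_1','jam_jar','tin_fish','salt_shaker','release_top']:
  print(n,[(np.round(d['xyz'],3).tolist(),round(d['confidence'],2)) for d in spot_in(b,n)[:3]])
f=lambda x:cv2.resize(x,(400,600),interpolation=cv2.INTER_CUBIC)
cv2.imwrite('pics/s5.png',np.hstack([f(b['frame'][250:370,410:490]),cv2.resize(w['frame'],(400,300)).repeat(2,0)])[:,:,::-1])
E
```

```text
time_s: 13.72
eef_pos: [0.5907, -0.1145, 0.257]
eef_rot: [0.001, 0.564, 0.826, 0.0]
wrist_force: [-0.5, -1.0, 0.8]
opening: 0.001
grasp_force: 0.0
[-0.10334487 -0.33277641 -1.16094481]
spice_jar_1 [([0.531, 0.12, 0.078], 0.87), ([0.574, 0.038, 0.077], 0.56)]
jam_jar [([0.505, -0.197, 0.07], 0.67)]
tin_fish [([0.437, -0.09, 0.032], 0.96)]
salt_shaker [([0.416, 0.034, 0.048], 0.77)]
release_top [([0.602, -0.19, 0.089], 0.64)]
```

View pics/s5.png

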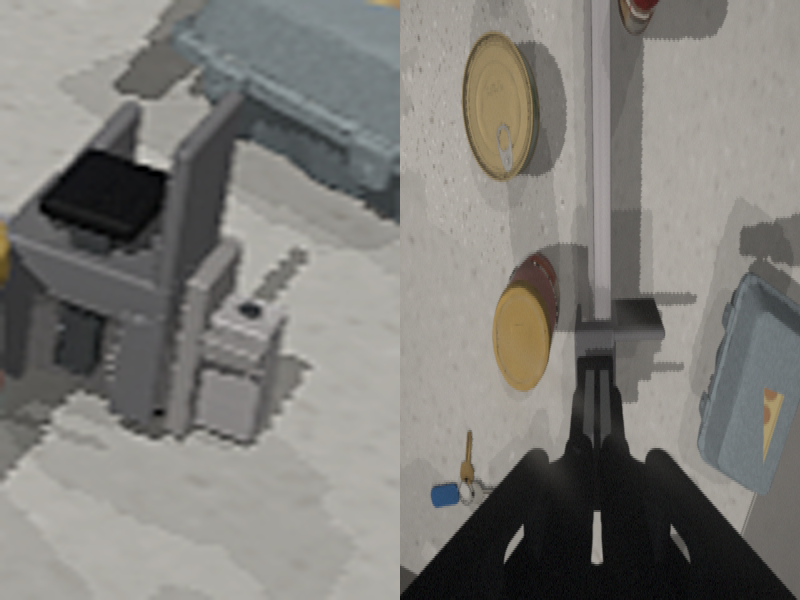

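The pad has sprung back up, the stop is in the same place against the post, and the jars, tin and shaker haven't moved.

```bash
python3 -c "
from bench import *
print(hand_in())"
```

```text
the job is handed in; nothing more can be done
None
```

The stop is fully home against the post and the release pad has sprung back up. The jars, tin and shaker stand where they were, and the job was handed in at about 14 s with the hand clear.

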